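# Unbolt the pad case and hold its lid half open

## Task

I need both hands to get a polishing pad out of the bolted case, and its lid has no stay, so it falls shut by itself. Draw the bolt back by its knob until you feel it come up against its stop, then lift the lid by its bar handle to 45 degrees (give or take five) and finish there, still holding it steady in the gripper's fingers for me. Leave the bolt drawn and everything else on the bench where it stands.

Things in the scene. Friction and masses are not known exactly. Their poses are not given: they have to be found in the camera images.
- case: Grey metal pad case fixed to the bench, 200 deep (its x) by 360 wide (its y), 120 high. Origin: centre of its underside; z up, its x points away from the front (handle) side towards the hinge side, y to the left seen from the front. The open compartment covered by the lid spans y -180 to +80; the rest, y +80 to +180, is a solid housing, flat top at z 120, carrying the bolt near the front and a loose wax jar near the back. It stands turned by up to 0.3 rad.
- case_lid (a joint): Hinge of the aluminium lid in rad: 0 shut, grows as the front edge rises, limit 1.35 (it never goes over centre, always falls shut when let go). 45 degrees = 0.785. The lid weighs 0.45 to 0.8 kg, is 200 deep, 256 wide, 10 thick; its hinge axis runs along the case's y.
- case_lid_hinge (a point): Middle of the lid's hinge axis, at case (100, -50, 110.5) mm: along the far edge of the lid, at its underside.
- case_lid_handle (a point): Middle of the lid's handle: a round steel bar 12 mm thick and 120 long, parallel to the hinge axis, carried by two arms of the same bar at its ends, 48 mm in front of the lid's front edge (clear gap 42 mm, open above and below). With the lid shut it lies at case (-148, -50, 115.5) mm; it circles the hinge at 248 mm radius. It can be gripped from straight above across the bar, and the round bar turns between the fingers as the lid rises.
- case_bolt (a joint): Steel slide bolt on the housing, in m: 0 fully over the lid, 0.040 against its end stop. Moves along the case's +y (away from the lid). It starts at 0 to 0.010; its tongue lies over the lid's edge and really blocks the lid until about 0.023. Sliding friction about 2.5 N; it stays where it is left.
- case_bolt_knob (a point): Upper end of the bolt's knob, an upright steel pin 14 mm in diameter standing about 40 mm above the bolt bar. At joint 0 this point is at case (-60, 115, 172.5) mm and moves along case +y with the joint. The bolt bar is 14 wide and 10 thick, its top at z 132.5; a guide staple (22 wide along case x, top at z 137.5, y 88 to 96) crosses it on the lid side of the pin, and the stop block (14 wide, no wider than the pin, top at z 140, from y 163) stands on the other.
- wax_jar: Bystander: small jar, 48 diameter, 45 high, standing on the back part of the bolt housing. Origin under its centre.
- compound_bottle: Bystander: white bottle, 72 diameter, 200 high, on the bench left of the case. Origin under its centre.
- spray_can: Bystander: metal can, 60 diameter, 170 high, right of the case. Origin under its centre.
- backing_plate: Bystander: black backing plate, disc 124 diameter with a stub, 34 high, right of the case. Origin under its centre.
- wrench: Bystander: wrench, 170 long, lying between the robot and the case. Origin under its middle.
- brush: Bystander: hand brush lying at the front right. Origin under its middle.
- polisher: Bystander: cordless polishing machine, 390 long, 130 high, standing on its 150 mm white pad at the left; origin under the pad's centre, body running to its -x.

How it is judged:
On the way, in this order (a step that is already met when the one before it is completed fails the run):
1. the bolt is drawn back against its stop while the lid is still shut (value of joint case_bolt above 0.037 m and value of joint case_lid below 0.05 rad), for 0.2 s.
2. the lid is raised to 45 degrees, held by the fingers (value of joint case_lid between 0.695 and 0.875 rad and contact force between the fingers and case_lid above 0.8 N), for 0.2 s.
At the end, for the whole second after the job is handed in: The lid stands at 45 degrees (within 5.2 degrees), still (under 0.06 rad/s), held by the fingers with more than 0.8 N; the bolt is still drawn to within 4 mm of its stop; every bystander is within 30 mm of where it started, so nothing else props the lid (all of step 2 and velocity of joint case_lid between -0.06 and 0.06 rad/s and value of joint case_bolt above 0.036 m and distance of each of wax_jar, compound_bottle, spray_can, backing_plate, wrench, brush, polisher from where it was at the start of the episode below 0.03 m); the arm keeps its last pose, push and grip.
It fails at once if a bystander is pushed more than 30 mm or knocked over (distance of any of wax_jar, compound_bottle, spray_can, backing_plate, wrench, brush, polisher from where it was at the start of the episode above 0.03 m or angle between any of wax_jar, compound_bottle, spray_can, backing_plate, polisher's own z axis and vertical above 0.5 rad).
It also fails if it takes over 51 s, if anything falls off the work surface, if the arm or the gripper's body presses on something with over 40 N, if the wrist force passes 120 N, or if a joint passes its speed limit or range.

## Robot

A 6-joint arm with a two-finger parallel gripper is mounted at the origin on the work surface. World frame = base frame: x ahead of the robot, y to its left, z up, the work surface at z = 0. Lengths are in m, angles in rad, forces in N, time in s.
With the tool pointing down it reaches from about 0.35 to 0.85 m from the base axis. Payload 8.1 kg.
Tool frame: the origin (TCP) lies on the centre line of the jaws, within the pads' length; the fingertips stand 17 mm ahead of it and the grasp point (between the pads) lies 2 mm behind it; x points along the fingers, z is the direction in which the jaws open and shut, and the axes are right-handed (so a half turn about x gives the same grasp; the last joint's range is limited). The gripper opens to 93 mm and grips with 3 to 60 N. Pads are 15 mm wide; open, the fingers measure 128 mm over their backs; the gripper's body (75 mm by 188 mm) begins 65 mm behind the grasp point.
Start: joints at [1.138, 0.13, 1.488, -0, 1.523, -0.085], TCP at [0.204, 0.564, 0.236] pointing down, gripper open.
Joint ranges: [-2.96, 2.96], [-0.89, 2.26], [0.02, 2.5], [-1.34, 4.48], [0, 2.73], [-2.66, 2.66]. Speed limits (rad/s): [2.39, 2.39, 2.79, 3.14, 3.14, 3.14].

## Interface

Orientations are given as a rotation vector (axis times angle).
In Python, from plant import telemetry, optics, workorder gives the robot as it stands.
- The arm moves only by the shell command python3 -m inch 'ROWS' [FORCE]. ROWS is JSON, a list that holds one entry, the list of rows, each a list of 7 numbers: the shift along the tool's x, y, z in m, then the turn, a rotation vector about the tool's x, y, z in rad, then the opening, from 0 (shut) to 1 (fully open). In form: [[[tx, ty, tz, ax, ay, az, grip], ...]]. A call has 1 to 20 rows; each row shifts and turns the pose as measured when the row begins, along the tool's axes as they then stand; what a row does not reach is not made up. A row lasts 1/10 s, in which the tool goes at most 50 mm and 8.59 degrees, less where a joint would pass 70% of its speed; a pose out of reach is approached as far as the arm can. A call is refused whole if a number of a shift passes 0.05 or a number of a turn 0.15, either way. A call with a gripper value outside its range is refused whole. The fingers move at their own pace and stop on an object; FORCE is the grip in N (left out, the last holds). Time passes only in rows, so rows that do not move let the fingers close. It gives the time, the measured TCP pose, the force and the opening at its end, in the units of the state.
- telemetry.read_state(): the state, without advancing time (a new reading comes with each control period).
- optics.read_camera(name): name is "scene" or "top" or "wrist"; returns a dict with "frame" (384x512x3 uint8, blue, green, red), "fx", "fy", "cx", "cy" (pixels), "rvec" (rotation vector, rad) and "tvec" (3), from world to camera coordinates, as OpenCV has them. Camera axes: x right, y down, z forward; pixel columns grow to the right and rows downward; lengths in m; the calibration is good to about 2 mm. The wrist camera is an equidistant fisheye: a pixel r from the principal point sees the ray r / f radians off the axis. A picture is of the moment at which its call begins. There is no depth.
- workorder.close_job(): hands the job in, once; it reports no verdict.
The state is a dict: "t": time; "q": joint angles; "dq": joint speeds; "joint_torque": joint torques, N m; "tool_pos": TCP position; "orientation": TCP orientation; "force": force on the tool from outside, world axes, zero at the start; "wrist_torque": the same for the moment, N m; "opening": finger opening in m.
Only numpy, scipy, OpenCV 4.12 (cv2) and the standard library are available. Lean on these libraries where they do the work, as an engineer would, in place of code of your own. Each camera call takes 0.05 s, during which the arm holds its last target. There are 200 camera calls.

## Working session

There is one attempt and no reset: what is moved stays moved. The work goes in short steps, Python scripts to look and compute and a shell command to move; the robot and the scene stay as the last step left them, time stands still between calls to the robot, and variables do not carry over. Pictures are saved under pics/ and viewed, on a budget of 10 in all, crops included, one or two more only if the job needs it, and the job is handed in when it is done.

```bash
mkdir -p pics; ls; cat > h.py <<'E'
import numpy as np, cv2
from scipy.spatial.transform import Rotation as R
from plant import telemetry, optics, workorder
def ray(c,u,v,fish=False):
    x=(u-c["cx"])/c["fx"]; y=(v-c["cy"])/c["fy"]
    if fish:
        r=np.hypot(x,y); d=np.array([x/r*np.sin(r),y/r*np.sin(r),np.cos(r)]) if r>1e-9 else np.array([0,0,1.])
    else: d=np.array([x,y,1.])
    Rm=R.from_rotvec(np.ravel(c["rvec"])).as_matrix(); t=np.ravel(c["tvec"])
    d=Rm.T@d; return -Rm.T@t, d/np.linalg.norm(d)
def onplane(c,u,v,z,fish=False):
    o,d=ray(c,u,v,fish); return o+d*(z-o[2])/d[2]
def tri(r1,r2):
    A=np.stack([r1[1],-r2[1]],1); s=np.linalg.lstsq(A,r2[0]-r1[0],rcond=None)[0]
    p=r1[0]+s[0]*r1[1]; q=r2[0]+s[1]*r2[1]; return (p+q)/2, np.linalg.norm(p-q)
def proj(c,P,fish=False):
    p=R.from_rotvec(np.ravel(c["rvec"])).as_matrix()@np.asarray(P)+np.ravel(c["tvec"])
    if fish:
        rr=np.hypot(p[0],p[1]); th=np.arctan2(rr,p[2]); return c["cx"]+c["fx"]*th*p[0]/rr, c["cy"]+c["fy"]*th*p[1]/rr
    return c["cx"]+c["fx"]*p[0]/p[2], c["cy"]+c["fy"]*p[1]/p[2]
E
python3 - <<'E'
from h import *
import pickle
C={n:optics.read_camera(n) for n in("scene","top","wrist")}
pickle.dump(C,open("c0.pkl","wb"))
for n,c in C.items():
    o,d=ray(c,c["cx"],c["cy"]); print(n,o.round(3),d.round(3),c["fx"],c["cx"],c["cy"])
cv2.imwrite("pics/top.png",cv2.resize(C["top"]["frame"],(800,600),interpolation=3))
cv2.imwrite("pics/scene.png",cv2.resize(C["scene"]["frame"],(800,600),interpolation=3))
print(telemetry.read_state())
E
```

```text
pics
scene [0.915 0.779 1.4  ] [-0.248 -0.489 -0.836] 471.77564703381057 254.7382097297956 192.2791896910957
top [0.286 0.013 1.328] [ 0.203  0.005 -0.979] 356.5872099987322 254.83363996434494 192.7111636339631
wrist [0.137 0.589 0.384] [ 0.245 -0.089 -0.966] 297.3186396354542 257.6525767247673 190.43542428868767
{'t': 0.15, 'q': array([ 1.13758550e+00,  1.31008704e-01,  1.48905811e+00, -2.64102873e-05,
        1.52308106e+00, -8.53949414e-02]), 'dq': array([ 8.14819261e-05, -2.45717272e-03, -2.73208580e-03, -5.84411060e-05,
        9.14733342e-05,  1.11703140e-03]), 'joint_torque': array([ 7.08294774e-04, -5.60470104e+01, -4.92339206e+01,  7.68779218e-02,
        3.03419447e-02, -5.43514068e-05]), 'tool_pos': array([0.20429869, 0.56365846, 0.23479998]), 'orientation': array([-0.95012909,  1.35527298,  0.94879974]), 'force': array([-0.86448873, -0.25647372, -0.85548356]), 'wrist_torque': array([-0.00636017, -0.00162161, -0.02054023]), 'opening': 0.09281117596344736}
```

View pics/top.png

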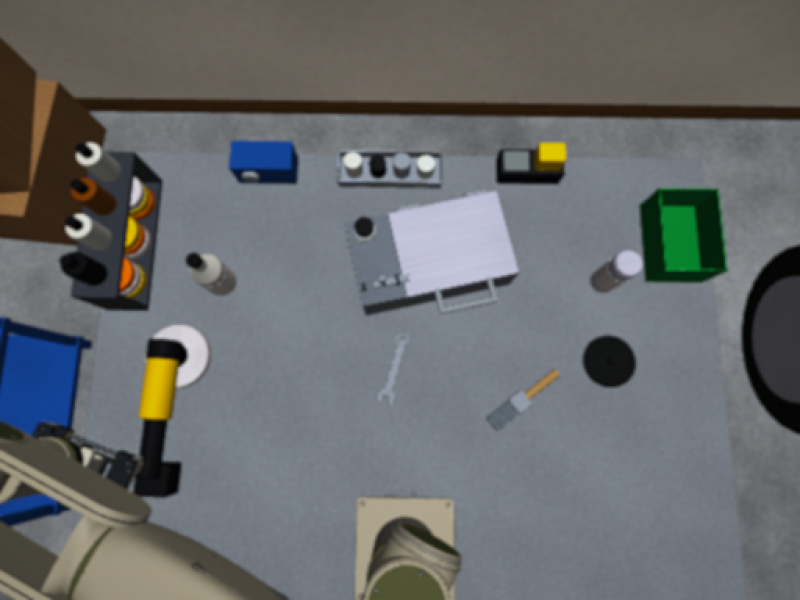

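View pics/scene.png

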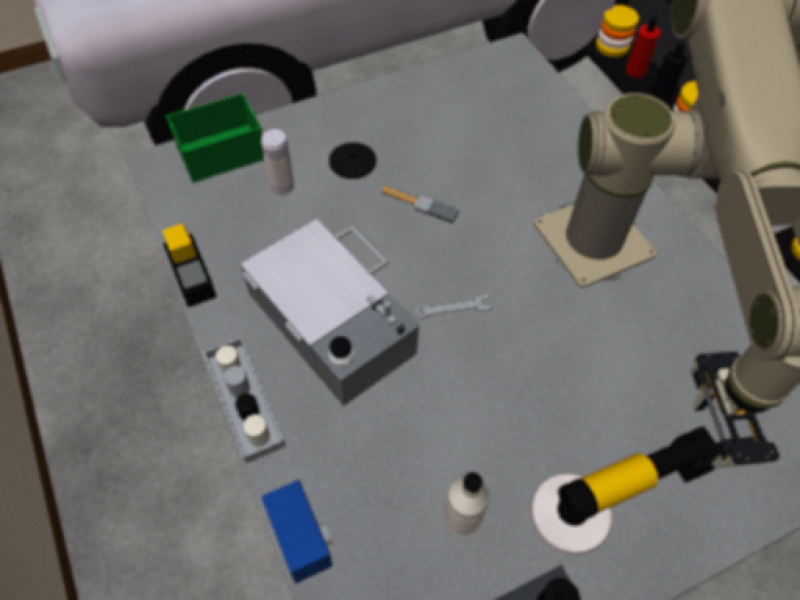

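The top view (800 px wide) shows the lid's corners at about (390,212), (498,193), (518,270) and (408,297). The handle bar is near (440..495, 310..300), the bolt near (385,283) and the jar near (364,227). In the scene view the lid corners are at (243,267), (317,220), (387,292) and (310,342). Next I segment the lid in both views and triangulate its corners.

```bash
python3 - <<'E'
from h import *
import pickle
C=pickle.load(open("c0.pkl","rb")); s=.64
def quad(n,seed):
    f=C[n]["frame"]; g=cv2.cvtColor(f,cv2.COLOR_BGR2GRAY); thr=0.8*np.median(g[seed[1]-5:seed[1]+6,seed[0]-5:seed[0]+6])
    m=cv2.morphologyEx((g>thr).astype(np.uint8),cv2.MORPH_OPEN,np.ones((7,7)))
    _,L=cv2.connectedComponents(m); m=(L==L[seed[1],seed[0]]).astype(np.uint8)
    k=cv2.convexHull(max(cv2.findContours(m,0,1)[0],key=cv2.contourArea))
    for e in np.arange(.02,.1,.005):
        p=cv2.approxPolyDP(k,e*cv2.arcLength(k,True),True)[:,0]
        if len(p)==4: break
    print(n,m.sum(),(p/s).round().tolist()); return p.astype(float)
T=quad("top",(int(452*s),int(245*s))); S=quad("scene",(int(315*s),int(280*s)))
# order: hinge-left, hinge-right, front-right, front-left
o=lambda P,ref:[P[np.argmin(np.linalg.norm(P-np.array(r)*s,axis=1))] for r in ref]
T=o(T,[(390,212),(498,193),(518,270),(408,297)]);S=o(S,[(310,342),(243,267),(317,220),(387,292)])
X=[]
for a,b in zip(T,S):
    p,e=tri(ray(C["top"],*a),ray(C["scene"],*b)); X.append(p); print(p.round(4),round(e,4),'plane',onplane(C["top"],*a,.1205).round(4))
X=np.array(X); print("sides",[np.linalg.norm(X[i]-X[(i+1)%4]).round(3) for i in range(4)])
# handle ends + knob rough: rays
hb,e=zip(*[tri(ray(C["top"],a[0]*s,a[1]*s),ray(C["scene"],b[0]*s,b[1]*s)) for a,b in [((440,310),(387,262)),((496,300),(351,229))]]); print("handle",np.round(hb,3),np.round(e,3))
PL=np.array([onplane(C["top"],*a,.1205)for a in T])
Y=PL
yv=(Y[0]-Y[1]+Y[3]-Y[2])[:2]; xv=(Y[0]-Y[3]+Y[1]-Y[2])[:2]
print("yaw",np.arctan2(-yv[0],yv[1]),np.arctan2(xv[1],xv[0]),"center",Y.mean(0))
E
```

```text
top 3879 [[495.0, 192.0], [514.0, 272.0], [406.0, 292.0], [391.0, 212.0]]
scene 3786 [[319.0, 222.0], [381.0, 295.0], [306.0, 339.0], [247.0, 259.0]]
[0.7426 0.0388 0.1252] 0.0027 plane [0.7432 0.0397 0.1205]
[ 0.7879 -0.1965  0.1331] 0.0063 plane [ 0.7959 -0.2009  0.1205]
[ 0.606  -0.2382  0.1172] 0.0037 plane [ 0.6066 -0.2388  0.1205]
[0.5595 0.0007 0.1141] 0.0033 plane [0.5568 0.0018 0.1205]
sides [np.float64(0.24), np.float64(0.187), np.float64(0.243), np.float64(0.187)]
handle [[ 0.516 -0.072  0.119]
 [ 0.544 -0.199  0.103]] [0.004 0.002]
yaw 0.2098709644879225 0.19897629914574014 center [ 0.67561829 -0.09953559  0.1205    ]
```

```bash
cat >> h.py <<'E'
YAW=0.204
CX=np.array([np.cos(YAW),np.sin(YAW),0]); CY=np.array([-np.sin(YAW),np.cos(YAW),0]); ORG=np.array([.6655,-.0505,0])
def w(x,y,z): return ORG+CX*x/1e3+CY*y/1e3+np.array([0,0,z/1e3])
def plan(target,sgn=1):
    """total shift and turn in present tool axes to reach target with tool down, jaws along case x"""
    st=telemetry.read_state(); Rm=R.from_rotvec(st["orientation"]); 
    xt=np.array([0,0,-1.]); zt=sgn*CX; G=R.from_matrix(np.stack([xt,np.cross(zt,xt),zt],1))
    print("t",round(st["t"],2),"pos",st["tool_pos"].round(4),"F",np.round(st["force"],2),"open",round(st["opening"],4),"q6",round(st["q"][5],3))
    print("shift tool",Rm.inv().apply(target-st["tool_pos"]).round(4),"after turn",G.inv().apply(target-st["tool_pos"]).round(4),"turn",(Rm.inv()*G).as_rotvec().round(4)); return Rm
E
python3 - <<'E'
from h import *
print(w(-60,115,172.5),w(-148,-50,115.5))
for s in(1,-1): Rm=plan(w(-60,120,250),s)
print(Rm.as_matrix().round(3))
E
```

```text
[0.58344654 0.04996009 0.1725    ] [ 0.53069832 -0.12944623  0.1155    ]
t 0.15 pos [0.2043 0.5637 0.2348] F [-0.86 -0.26 -0.86] open 0.0928 q6 -0.085
shift tool [-0.0147 -0.5289 -0.3495] after turn [-0.0152 -0.5749  0.2672] turn [ 1.019e+00 -1.500e-03  7.000e-04]
t 0.15 pos [0.2043 0.5637 0.2348] F [-0.86 -0.26 -0.86] open 0.0928 q6 -0.085
shift tool [-0.0147 -0.5289 -0.3495] after turn [-0.0152  0.5749 -0.2672] turn [-2.1226e+00 -8.0000e-04 -1.7000e-03]
[[-0.001 -0.94   0.341]
 [-0.001  0.341  0.94 ]
 [-1.     0.    -0.002]]
```

```bash
python3 -m inch '[[[-0.04,0,0,0.146,0,0,1],[-0.04,0,0,0.146,0,0,1],[-0.04,0,0,0.146,0,0,1],[0,0,0,0.146,0,0,1],[0,0,0,0.146,0,0,1],[0,0,0,0.146,0,0,1],[0,0,0,0.143,0,0,1],[0,-0.045,0.02,0,0,0,1],[0,-0.045,0.02,0,0,0,1],[0,-0.045,0.02,0,0,0,1],[0,-0.045,0.02,0,0,0,1],[0,-0.045,0.02,0,0,0,1],[0,-0.045,0.02,0,0,0,1],[0,-0.045,0.02,0,0,0,1],[0,-0.045,0.02,0,0,0,1],[0,-0.045,0.02,0,0,0,1],[0,-0.045,0.02,0,0,0,1]]]'
python3 - <<'E'
from h import *
plan(w(-60,120,300))
E
```

```text
t: 1.85
tool_pos: [0.4773, 0.1472, 0.3533]
orientation: [-0.148, 1.575, 0.132]
force: [1.0, 1.3, 1.3]
opening: 0.0932
t 1.85 pos [0.4773 0.1472 0.3533] F [1.   1.26 1.32] open 0.0932 q6 0.024
shift tool [ 0.0535 -0.109   0.0876] after turn [ 0.0533 -0.1118  0.0842] turn [-0.0259 -0.0098  0.0098]
```

```bash
python3 - <<'E'
from h import *
import pickle
c=optics.read_camera("wrist"); pickle.dump(c,open("c1.pkl","wb"))
cv2.imwrite("pics/w1.png",cv2.resize(c["frame"],(800,600),interpolation=3))
for n,p in dict(knob=w(-60,115,172.5),handle=w(-148,-50,115.5)).items(): print(n,np.array(proj(c,p,True))/.64)
o,d=ray(c,c["cx"],c["cy"],True);print(o,d)
E
```

```text
knob [510.1676068  410.77015249]
handle [407.27307014 516.62926968]
[0.46591069 0.22004805 0.50191374] [ 0.03929758 -0.26603259 -0.96316269]
```

View pics/w1.png

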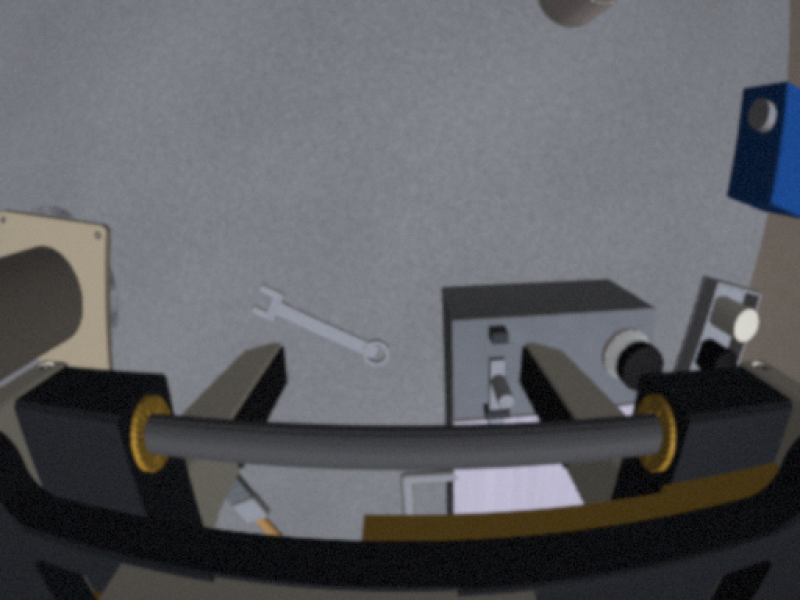

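```bash
python3 -m inch '[[[0,-0.04,0.015,-0.026,-0.01,0.01,1],[0,-0.04,0.015,0,0,0,1],[0,-0.03,0.015,0,0,0,1],[0,0,0,0,0,0,1]]]'; python3 - <<'E'
from h import *
import pickle
c=optics.read_camera("wrist"); pickle.dump(c,open("c2.pkl","wb"))
cv2.imwrite("pics/w2.png",cv2.resize(c["frame"],(800,600),interpolation=3))
for n,p in dict(knob=w(-60,115,172.5),handle=w(-148,-50,115.5)).items(): print(n,np.array(proj(c,p,True))/.64)
plan(w(-60,120,300))
E
```

```text
t: 2.3
tool_pos: [0.5466, 0.0369, 0.3515]
orientation: [-0.157, 1.567, 0.151]
force: [-0.3, 0.1, -0.6]
opening: 0.093
knob [455.71809133 268.06330307]
handle [352.2648919  426.25761344]
t 2.35 pos [0.5458 0.0383 0.3516] F [-0.24  0.3  -0.92] open 0.0927 q6 -0.219
shift tool [0.0515 0.0092 0.0392] after turn [0.0516 0.0088 0.0392] turn [-0.0071 -0.002   0.0022]
```

View pics/w2.png

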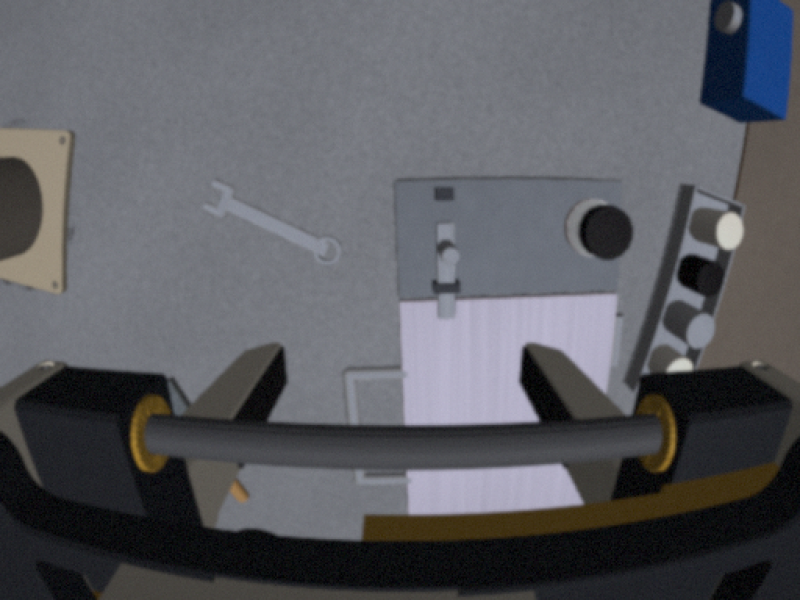

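In w1 the knob top is at (506,400) and the handle's left corner at (405,477). In w2 they are at (452,256) and (350,373), and the bar's far corner is at (361,480). I triangulate these.

```bash
python3 - <<'E'
from h import *
import pickle
a,b=[pickle.load(open(f"c{i}.pkl","rb")) for i in(1,2)]; top=pickle.load(open("c0.pkl","rb"))["top"]; s=.64
def cs(p): d=p-ORG; return np.array([d@CX,d@CY,p[2]])*1e3
r=lambda c,u,v,f=True: ray(c,u*s,v*s,f)
for n,u,v in [("knob",(506,400),(452,256)),("hl",(405,477),(350,373))]:
    p,e=tri(r(a,*u),r(b,*v)); print(n,p.round(4),"case",cs(p).round(1),"gap",round(e,4))
print("knob plane",cs(onplane(b,452*s,256*s,.1725,True)).round(1))
p,e=tri(r(b,361,480),r(top,496,300,0)); print("hr",cs(p).round(1),e); p,e=tri(r(b,350,373),r(top,440,310,0)); print("hl",cs(p).round(1),e)
for n,q in dict(hl=(350,373),hr=(361,480)).items(): print(n,"plane",cs(onplane(b,q[0]*s,q[1]*s,.1155,True)).round(1))
for n,q,z in [("lid/front",(400,300),.1205),("housing front",(397,180),.12),("housing back",(618,180),.12)]: print(n,cs(onplane(b,q[0]*s,q[1]*s,z,True)).round(1))
E
```

```text
knob [0.5792 0.0571 0.1677] case [-62.7 122.9 167.7] gap 0.0008
hl [ 0.5191 -0.0753  0.1133] case [-148.4    5.4  113.3] gap 0.0019
knob plane [-62.8 123.9 172.5]
hr [-146.  -123.   104.2] 0.004560715840596166
hl [-147.9    6.7  114.3] 0.0014332807607616732
hl plane [-147.2    6.8  115.5]
hr plane [-142.8 -115.7  115.5]
lid/front [-101.    76.9  120.5]
housing front [-102.6  177.7  120. ]
housing back [ 89.7 183.7 120. ]
```

```bash
cat >> h.py <<'E'
_P=w(-105,35,0); YAW=0.218
CX=np.array([np.cos(YAW),np.sin(YAW),0]); CY=np.array([-np.sin(YAW),np.cos(YAW),0]); ORG=_P+CX*.105-CY*.035
def cs(p): d=np.asarray(p)-ORG; return (np.array([d@CX,d@CY,p[2]])*1e3).round(1)
E
python3 - <<'E'
from h import *
k=np.array([.5792,.0571,.162]); print(cs(k)); plan(k)
E
```

```text
[-61.5 122.3 162. ]
t 2.35 pos [0.5458 0.0383 0.3516] F [-0.24  0.3  -0.92] open 0.0927 q6 -0.219
shift tool [0.1895 0.0123 0.0368] after turn [0.1896 0.0111 0.0366] turn [-0.0211 -0.002   0.0022]
```

```bash
python3 -m inch '[[[0.02,0.006,0.018,-0.021,-0.002,0.002,0.7],[0.03,0.005,0.018,0,0,0,0.7],[0.04,0,0,0,0,0,0.7],[0.04,0,0,0,0,0,0.7],[0.02,0,0,0,0,0,0.7],[0,0,0,0,0,0,0.7],[0,0,0,0,0,0,0.7]]]'
python3 - <<'E'
from h import *
import pickle
k=np.array([.5792,.0571,.162]); plan(k)
c=optics.read_camera("wrist"); pickle.dump(c,open("c3.pkl","wb"))
cv2.imwrite("pics/w3.png",cv2.resize(c["frame"],(800,600),interpolation=3))
for z in(.1677,.1725): print(np.array(proj(c,[k[0],k[1],z],True))/.64)
E
```

```text
t: 3.05
tool_pos: [0.5772, 0.0655, 0.1989]
orientation: [-0.174, 1.561, 0.177]
force: [0.2, -0.7, 1.3]
opening: 0.0647
t 3.05 pos [0.5772 0.0655 0.1989] F [ 0.17 -0.66  1.32] open 0.0647 q6 -0.201
shift tool [ 0.0369 -0.0087 -0.    ] after turn [ 0.0369 -0.0086  0.0001] turn [ 0.0056  0.0025 -0.002 ]
[401.47296523 371.28250159]
[401.48444852 375.97133371]
```

View pics/w3.png

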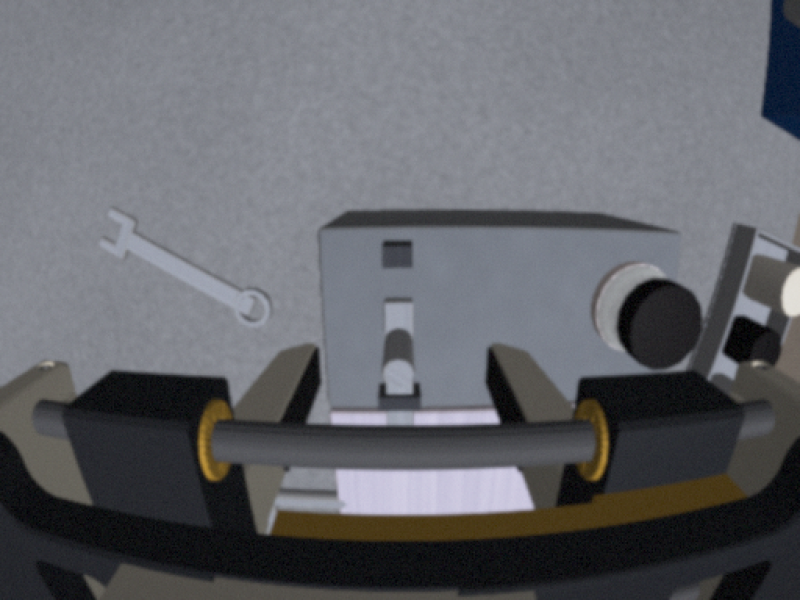

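The knob top sits at (398,376), within 4 px of the prediction and centred between the fingers. I go down and close.

```bash
python3 -m inch '[[[0,-0.0086,0,0.0056,0.0025,-0.002,0.7],[0.015,0,0,0,0,0,0.7],[0.015,0,0,0,0,0,0.7],[0.006,0,0,0,0,0,0.7],[0,0,0,0,0,0,0],[0,0,0,0,0,0,0],[0,0,0,0,0,0,0],[0,0,0,0,0,0,0],[0,0,0,0,0,0,0]]]' 25; python3 - <<'E'
from h import *
st=telemetry.read_state(); p=st["tool_pos"];print(cs(p)); plan(p)
E
```

```text
t: 4.0
tool_pos: [0.5824, 0.0565, 0.1659]
orientation: [-0.171, 1.556, 0.17]
force: [-0.3, 0.1, -0.4]
opening: 0.0298
[-58.5 121.  165.9]
t 4.0 pos [0.5824 0.0565 0.1659] F [-0.25  0.14 -0.37] open 0.0298 q6 -0.208
shift tool [0. 0. 0.] after turn [0. 0. 0.] turn [-0.0009  0.0083  0.0018]
```

```bash
python3 -m inch '[[[0.002,0,0,0,0,0,0],[0,0,0,0,0,0,0],[0,0,0,0,0,0,0],[0,0,0,0,0,0,0]]]'; python3 -m inch '[[[0,0.006,0,0,0,0,0],[0,0.006,0,0,0,0,0],[0,0.006,0,0,0,0,0],[0,0,0,0,0,0,0]]]'; python3 - <<'E'
from h import *
st=telemetry.read_state(); p=st["tool_pos"];print(cs(p)); plan(p); print(CY@st["force"])
E
```

```text
t: 4.4
tool_pos: [0.5774, 0.0553, 0.1644]
orientation: [-0.172, 1.567, 0.169]
force: [1.6, 0.5, -3.3]
opening: 0.0137
t: 4.8
tool_pos: [0.5732, 0.0733, 0.1644]
orientation: [-0.173, 1.568, 0.167]
force: [-2.3, -1.2, 0.6]
opening: 0.0134
[-63.8 139.4 164.4]
t 4.8 pos [0.5732 0.0733 0.1644] F [-2.28 -1.19  0.64] open 0.0134 q6 -0.174
shift tool [0. 0. 0.] after turn [0. 0. 0.] turn [-0.0016 -0.0039  0.0037]
-0.6711280237391728
```

```bash
for i in 1 ; do python3 -m inch '[[[0,0.005,0,0,0,0,0],[0,0.005,0,0,0,0,0],[0,0,0,0,0,0,0]]]'; python3 -m inch '[[[0,0.003,0,0,0,0,0]]]';python3 -m inch '[[[0,0.003,0,0,0,0,0]]]';python3 -m inch '[[[0,0.003,0,0,0,0,0]]]'; done; python3 - <<'E'
from h import *
st=telemetry.read_state(); p=st["tool_pos"];print(cs(p)); print(CY@st["force"])
E
```

```text
t: 5.1
tool_pos: [0.5707, 0.0842, 0.1643]
orientation: [-0.174, 1.568, 0.167]
force: [-1.8, -1.7, 0.8]
opening: 0.0135
t: 5.2
tool_pos: [0.5703, 0.0855, 0.1643]
orientation: [-0.176, 1.568, 0.164]
force: [1.7, -20.7, -1.6]
opening: 0.0137
t: 5.3
tool_pos: [0.5704, 0.0856, 0.1644]
orientation: [-0.18, 1.567, 0.159]
force: [2.2, -19.4, -1.6]
opening: 0.0135
t: 5.4
tool_pos: [0.5704, 0.0855, 0.1644]
orientation: [-0.182, 1.566, 0.154]
force: [1.5, -15.3, 1.6]
opening: 0.0135
[-64.  151.9 164.4]
-15.242762664058523
```

The pull rose to 20 N with no further motion, about 30 mm from where I gripped, so the bolt is on its stop. I hold, let go, go up, and look at the bolt and handle from a new place.

```bash
python3 -m inch '[[[0,0.002,0,0,0,0,0],[0,0.002,0,0,0,0,0],[0,0,0,0,0,0,0],[0,0,0,0,0,0,0.6],[0,0,0,0,0,0,0.6],[0,0,0,0,0,0,0.6],[0,0,0,0,0,0,0.6],[-0.03,0,0,0,0,0,0.6],[-0.04,0,0,0,0,0,0.6],[-0.04,0,-0.01,0,0,0,0.6],[0,-0.04,-0.025,0,0,0,0.6],[0,-0.04,-0.025,0,0,0,0.6],[0,-0.03,-0.025,0,0,0,0.5],[0,0,0,0,0,0,0.4],[0,0,0,0,0,0,0.4]]]'
python3 - <<'E'
from h import *
import pickle
hm=w(-146,-52,115.5); plan(hm)
c=optics.read_camera("wrist"); pickle.dump(c,open("c4.pkl","wb"))
cv2.imwrite("pics/w4.png",cv2.resize(c["frame"],(800,600),interpolation=3))
for p in(w(-146,10,115.5),w(-146,-115,115.5),w(-64,152,172)): print(np.array(proj(c,p,True))/.64)
E
```

```text
t: 6.9
tool_pos: [0.5095, -0.0378, 0.2818]
orientation: [-0.188, 1.561, 0.152]
force: [-0.3, 0.4, -0.6]
opening: 0.0389
t 6.9 pos [ 0.5095 -0.0378  0.2818] F [-0.31  0.4  -0.6 ] open 0.0389 q6 -0.377
shift tool [ 0.1685 -0.0928  0.0041] after turn [ 0.1663 -0.0966  0.0041] turn [-0.0013  0.0005  0.0227]
[407.49427006 322.01193255]
[406.93987049 463.86461665]
[554.45267942 114.63620356]
```

View pics/w4.png

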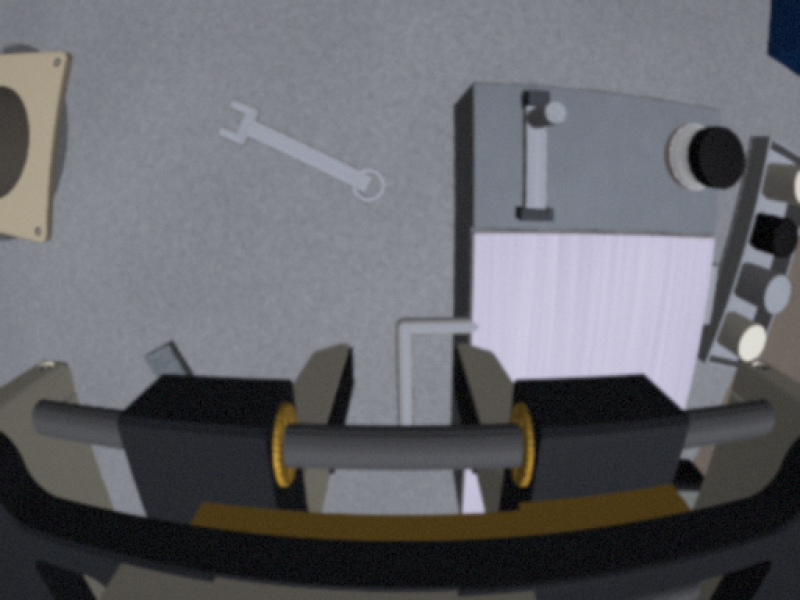

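The picture shows the knob (555,112) against the stop block (537,97), and the bolt's tongue clear of the lid. The bar is at column 405, midway between the fingers (350..457). I approach, then check before the last descent.

```bash
python3 -m inch '[[[0,-0.045,0.002,0,0,0.0227,0.33],[0,-0.045,0.002,0,0,0,0.33],[0.03,-0.005,0,0,0,0,0.33],[0.03,0,0,0,0,0,0.33],[0.03,0,0,0,0,0,0.33],[0,0,0,0,0,0,0.33],[0,0,0,0,0,0,0.33]]]'
python3 - <<'E'
from h import *
import pickle
hm=w(-146,-52,113.5); plan(hm)
c=optics.read_camera("wrist"); pickle.dump(c,open("c5.pkl","wb"))
cv2.imwrite("pics/w5.png",cv2.resize(c["frame"],(800,600),interpolation=3))
for y in(10,-10,-52): print(np.array(proj(c,w(-146,y,115.5),True))/.64)
E
```

```text
t: 7.65
tool_pos: [0.5404, -0.1242, 0.1903]
orientation: [-0.178, 1.56, 0.182]
force: [0.6, 0.2, 0.3]
opening: 0.0305
t 7.65 pos [ 0.5404 -0.1242  0.1903] F [0.61 0.19 0.29] open 0.0305 q6 -0.551
shift tool [ 0.0767 -0.0058 -0.0077] after turn [ 0.0768 -0.0057 -0.0074] turn [ 0.0116  0.0032 -0.0026]
[387.23346333 208.7454383 ]
[386.94912808 249.61013597]
[386.62691027 331.23652095]
```

View pics/w5.png

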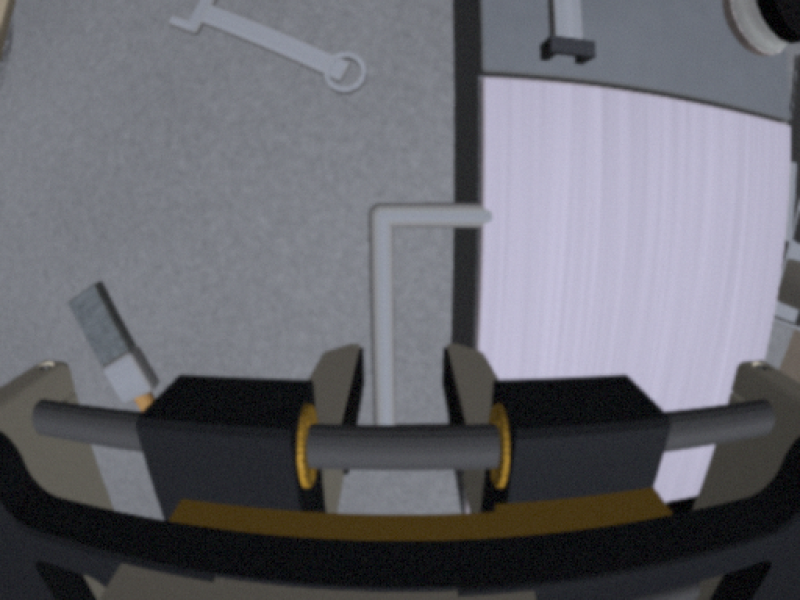

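The bar runs at column 382 with its corner at (382,214), about 2.5 mm off the prediction in both axes. I correct by z -0.010, y -0.008, go down, and grip gently.

```bash
python3 -m inch '[[[0,-0.008,-0.010,0.0116,0.003,-0.0026,0.33],[0,0,0,0,0,0,0.33],[0.025,0,0,0,0,0,0.33],[0.025,0,0,0,0,0,0.33],[0.02,0,0,0,0,0,0.33],[0,0,0,0,0,0,0.33]]]' 15
python3 - <<'E'
from h import *
plan(w(-148.4,-54.5,113.5)); print(cs(telemetry.read_state()["tool_pos"]))
E
```

```text
t: 8.3
tool_pos: [0.5377, -0.1369, 0.129]
orientation: [-0.176, 1.549, 0.165]
force: [-0.7, -0.6, -0.0]
opening: 0.0308
t 8.3 pos [ 0.5377 -0.1369  0.129 ] F [-0.74 -0.55 -0.01] open 0.0308 q6 -0.559
shift tool [ 0.0154  0.0038 -0.0046] after turn [ 0.0155  0.0036 -0.0044] turn [-0.0005  0.0138  0.009 ]
[-144.   -58.1  129. ]
```

```bash
python3 -m inch '[[[0.01,0.002,-0.0045,0,0.0138,0.009,0.33],[0.006,0,0,0,0,0,0.33],[0,0,0,0,0,0,0],[0,0,0,0,0,0,0],[0,0,0,0,0,0,0],[0,0,0,0,0,0,0],[0,0,0,0,0,0,0],[0,0,0,0,0,0,0],[0,0,0,0,0,0,0]]]' 15
python3 - <<'E'
from h import *
plan(w(-148.4,-54.5,113.5)); print(cs(telemetry.read_state()["tool_pos"]))
E
```

```text
t: 9.2
tool_pos: [0.533, -0.1375, 0.1169]
orientation: [-0.172, 1.564, 0.169]
force: [-0.2, -0.3, -2.4]
opening: 0.0112
t 9.2 pos [ 0.533  -0.1375  0.1169] F [-0.2  -0.29 -2.39] open 0.0112 q6 -0.561
shift tool [0.0034 0.0033 0.0003] after turn [0.0034 0.0033 0.0003] turn [-0.0009 -0.0006  0.0022]
[-148.7  -57.8  116.9]
```

```bash
python3 -m inch '[[[-0.006,0,0.0003,0,0,0,0],[-0.006,0,0.0003,0,0,0,0]]]' 25; python3 -m inch '[[[-0.012,0,0.001,0,0,0,0],[-0.012,0,0.0015,0,0,0,0],[-0.012,0,0.002,0,0,0,0],[-0.012,0,0.003,0,0,0,0]]]'
python3 - <<'E'
from h import *
plan(w(-148.4,-54.5,113.5)); print(cs(telemetry.read_state()["tool_pos"]))
E
```

```text
t: 9.4
tool_pos: [0.5335, -0.1374, 0.1289]
orientation: [-0.172, 1.565, 0.169]
force: [0.9, -0.8, -3.2]
opening: 0.0109
t: 9.8
tool_pos: [0.5424, -0.1353, 0.1817]
orientation: [-0.172, 1.562, 0.169]
force: [3.6, -0.6, -4.2]
opening: 0.0111
t 9.8 pos [ 0.5424 -0.1353  0.1817] F [ 3.61 -0.59 -4.19] open 0.0111 q6 -0.552
shift tool [ 0.0681  0.0033 -0.0095] after turn [ 0.0682  0.0031 -0.0094] turn [-0.0007  0.0019  0.0027]
[-139.   -57.6  181.7]
```

```bash
python3 -m inch '[[[-0.0122,0,0.004,0,0,0,0],[-0.012,0,0.0046,0,0,0,0],[-0.0118,0,0.0052,0,0,0,0],[-0.0115,0,0.0058,0,0,0,0],[-0.0112,0,0.0064,0,0,0,0],[-0.0108,0,0.007,0,0,0,0],[-0.0104,0,0.0075,0,0,0,0],[0,0,0,0,0,0,0]]]'
python3 - <<'E'
from h import *
p=telemetry.read_state()["tool_pos"]; c=cs(p); print(c,"theta z",np.arcsin((c[2]-116.9+5)/248)-.02,"theta x",np.arccos(np.cos(.02)-(c[0]+148.7)/248)-.02); plan(p)
E
```

```text
t: 10.6
tool_pos: [0.5867, -0.1247, 0.2713]
orientation: [-0.173, 1.557, 0.169]
force: [2.4, -1.5, -4.5]
opening: 0.0113
[-93.5 -56.9 271.3] theta z 0.6780720788520047 theta x 0.6605617660455935
t 10.6 pos [ 0.5867 -0.1247  0.2713] F [ 2.39 -1.48 -4.49] open 0.0113 q6 -0.513
shift tool [0. 0. 0.] after turn [0. 0. 0.] turn [0.0002 0.0062 0.0035]
```

```bash
python3 -m inch '[[[-0.0075,0,0.006,0,0,0,0],[-0.007,0,0.0065,0,0,0,0],[-0.005,0,0.005,0,0,0,0],[0,0,0,0,0,0,0],[0,0,0,0,0,0,0],[0,0,0,0,0,0,0]]]'
python3 - <<'E'
from h import *
import pickle
p=telemetry.read_state()["tool_pos"]; c=cs(p); print(c,"theta z",np.arcsin((c[2]-116.9+5)/248)-.02,"theta x",np.arccos(np.cos(.02)-(c[0]+148.7)/248)-.02); plan(p)
C={n:optics.read_camera(n) for n in("scene","top","wrist")}; pickle.dump(C,open("c6.pkl","wb"))
a=cv2.resize(C["scene"]["frame"][60:300,100:320],(480,524),interpolation=3)
cv2.imwrite("pics/s6.png",a)
E
```

```text
t: 11.2
tool_pos: [0.6039, -0.1206, 0.2915]
orientation: [-0.173, 1.562, 0.17]
force: [0.7, -0.9, -3.8]
opening: 0.0111
[-75.8 -56.6 291.5] theta z 0.7898642211462458 theta x 0.7671762121666256
t 11.2 pos [ 0.6039 -0.1206  0.2915] F [ 0.71 -0.94 -3.83] open 0.0111 q6 -0.498
shift tool [0. 0. 0.] after turn [0. 0. 0.] turn [0.0003 0.0016 0.0024]
```

View pics/s6.png

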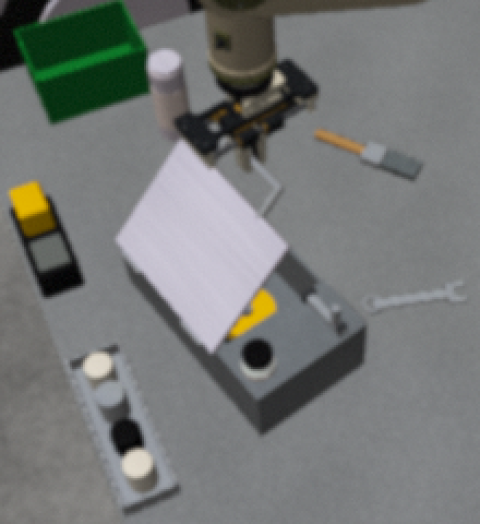

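The lid is raised and held. Its front-left corner is at crop pixel (288,247), the bolt is still drawn at (330,305), and the jar is in place. I check the lid angle independently from that corner and compare the bystanders before and after.

```bash
python3 -m inch '[[[0,0,0,0,0,0,0],[0,0,0,0,0,0,0],[0,0,0,0,0,0,0]]]'; python3 - <<'E'
from h import *
import pickle
C=pickle.load(open("c6.pkl","rb")); C0=pickle.load(open("c0.pkl","rb"))
o,d=ray(C["scene"],288/480*220+100,247/524*240+60)
for yy in(78,75):
    t=(yy/1e3-(o-ORG)@CY)/(d@CY); c=cs(o+t*d); x,z=c[0]-98,c[2]-110.5
    print(c,"radius",np.hypot(x,z),"angle",np.arctan2(z,-x)-np.arctan(10/200))
# bystanders: changed pixels between start and now, around their boxes
for n,bs in dict(top=dict(wrench=(380,330,412,405),jar=(352,215,376,240),can=(590,250,640,292),disc=(583,335,637,388),bottle=(185,250,236,295)),scene=dict(can=(260,128,295,193),disc=(328,140,378,180),brush=(380,185,460,222),wrench=(418,293,490,318),jar=(326,335,356,365),bottle=(443,472,490,533))).items():
    for k,b in bs.items():
        x0,y0,x1,y1=(np.array(b)*.64).astype(int); df=cv2.absdiff(C0[n]["frame"],C[n]["frame"])[y0:y1,x0:x1].max(2); print(n,k,(df>40).mean().round(3))
st=telemetry.read_state(); print(st["tool_pos"],st["dq"].round(4),st["force"],st["opening"])
E
```

```text
t: 11.65
tool_pos: [0.6035, -0.1208, 0.2911]
orientation: [-0.173, 1.562, 0.169]
force: [1.8, -1.0, -5.3]
opening: 0.0112
[-41.8  78.  255. ] radius 201.05792697628215 angle 0.7519700944355018
[-43.9  75.  249.9] radius 198.9169927381771 angle 0.7265526927273985
top wrench 0.241
top jar 0.0
top can 0.0
top disc 0.0
top bottle 0.0
scene can 0.07
scene disc 0.458
scene brush 0.0
scene wrench 0.0
scene jar 0.003
scene bottle 0.0
[ 0.60348838 -0.12078184  0.29111402] [-0.0017 -0.0018  0.0018  0.0008 -0.0011 -0.0009] [ 1.78603946 -1.0461555  -5.26965659] 0.011190228460042417
```

The angle estimates are 0.77–0.79 from the tool path and 0.73–0.75 from the image, all inside the band. I raise the lid about 4 mm to centre it. Each bystander checked is unchanged in at least one view; the changed patches are where the arm now covers the view.

```bash
python3 -m inch '[[[-0.003,0,0.003,0,0,0,0],[0,0,0,0,0,0,0],[0,0,0,0,0,0,0],[0,0,0,0,0,0,0],[0,0,0,0,0,0,0],[0,0,0,0,0,0,0]]]'; python3 - <<'E'
from h import *
st=telemetry.read_state(); c=cs(st["tool_pos"]); print(c,np.arcsin((c[2]-111.9)/248)-.02,st["dq"].round(4),st["opening"],st["force"])
workorder.close_job()
E
```

```text
t: 12.25
tool_pos: [0.6064, -0.12, 0.294]
orientation: [-0.173, 1.563, 0.17]
force: [1.0, -0.1, -5.1]
opening: 0.0109
[-73.3 -56.6 294. ] 0.804596896001247 [ 0.0017  0.0011  0.002  -0.0014  0.0003  0.0003] 0.010915221673330585 [ 0.95336511 -0.07090547 -5.13773717]
the job is handed in; nothing more can be done
```

The bolt is drawn back against its stop and the lid stands at about 45 degrees, held in the gripper. I handed the job in at 12.3 s of the 51 s allowed; no verdict was reported.

- **Bolt:** I drew it by the knob for about 30 mm until it stopped moving and the pull rose to about 20 N. The pictures afterwards show the knob against the stop block and the tongue clear of the lid.
- **Lid angle:** the tool's path along the arc gives about 0.80 rad. A corner sighted in the scene camera, taken just before a last 4 mm lift, gives about 0.75 rad allowing for that lift. The two disagree by about 0.05 rad, but both are inside 0.695–0.875.
- **Hold:** the fingers are closed on the bar at 11 mm with the grip set to 25 N. About 5 N of lid weight shows at the wrist, and the arm is still.
- **Bystanders:** the wax jar, bottle, spray can, backing plate, wrench and brush look unchanged in at least one view. The backing plate in the scene view and the wrench in the top view showed changes, which I put down to the arm covering them. I did not compare the polisher before and after; the arm was raised before it moved away from that side.

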